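# Hang the check weight's safety hook on the pull tester's load-cell pin

### The job

Pick up the check-weight hanger by its black grip block and hang it on the pin of the pull tester: bring the pin in through the open side of the hanger, under the hook, then push the hook's mouth down onto the pin until its red sprung latch has opened and flipped shut again beneath the pin, and let go so that the weight hangs freely. The load cell is delicate, so feel your way and never load the tester with more than 30 N; leave the other things on the bench alone.

Things in the scene. Friction and masses are not known exactly. Their poses are not given: they have to be found in the camera images.
- hanger: Check-weight hanger, about 0.4 kg (varies), loose, upright on the bench at first. Origin: centre of the underside of its round steel weight (64 mm diameter, 24 mm high), z up. On it a yellow hook, 14 mm thick along y. Its long leg (x -20 to -8 mm) runs from the weight to the crown (top at z 130). Its short leg (x 8 to 20) hangs from the crown to z 78: a C, open to +x from z 24 to 78 mm.
- grip (a point): In the black grip block on the hook's crown, to be gripped from above: block 24 x 24 mm, from 130 to 172 mm above the hanger's underside. This point is on its axis, 155 mm above the underside. Axes as hanger.
- mouth (a point): Middle of the mouth's entrance, level with the short leg's rounded tip, 78 mm above the hanger's underside. The mouth, 16 mm wide (x -8 to +8 mm between the legs), leads straight up from here past the latch to the bowl. Axes as hanger.
- seat (a point): Where the pin's centre lies when the hook is fully home in its bowl: 105.5 mm above the hanger's underside, on its axis, 49.5 mm below grip. Axes as hanger.
- latch (a joint): Angle of the red latch: 0 shut, 1.5 rad open. Hinged on the long leg 85 mm above the underside, it crosses the mouth, opens only upwards and springs shut. The pin needs about 7 N to start it and up to about 16 N on the way: more than the hanger's weight. It falls shut beneath the pin once the pin's centre is about 16.5 to 19 mm above the hinge; the bowl stops the pin at 20.5 mm.
- tester: Pull tester, fixed; place and turn vary. Origin on the bench below the middle of its pin. Grey base plate, x -60 to 60, y -55 to 135 mm, 12 mm high; a white readout box on it (x 27 to 57, y 76 to 132, 54 mm high). A blue clamp on the column holds the load cell, a bar 26 mm wide that reaches to -y, ends in the pin and rises to 12 mm above the pin's centre.
- column_top (a point): Top of the tester's steel column, 26 mm diameter, 205 mm above the bench, 110 mm from the pin's middle along the tester's +y.
- pin_nominal (a point): Nominal middle of the pin, 170 mm up, axes as tester. The real pin is 11 mm lower to 11 mm higher (clamp set anew each time, not measured), exact in x and y. Pin: 10 mm diameter, along y, free for 34 mm between two 24 mm discs (boss at +y, head at -y). It gives downwards 1 mm per 10 N, rigid sideways. Free space above it and on its -x and +x sides.
- meter: Red handheld meter, 150 x 75 x 35 mm, lying on the bench; leave alone.
- board: Circuit board in a white carrier, 170 x 120 mm, 27 mm high; leave alone.
- spare_weight: Small brass weight, 40 mm diameter, 40 mm high; leave alone.
- spool: Grey solder spool, 54 mm diameter, 40 mm high; leave alone.
- driver: Orange-handled screwdriver lying on the bench; leave alone.
- bin: Small blue parts bin, 120 x 160 x 60 mm; leave alone.
- flux: White bottle with a red cap, 44 mm diameter, 110 mm high; leave alone.
Not all that is in view belongs to the job. What is shaped like the hanger but orange is not meant.

How it is judged:
By the outcome, as a careful person would: the job done as asked, in the order asked, and still so for the second after the job is handed in, with the robot touching nothing.
It also fails if it takes over 72 s, if anything falls off the work surface, if the arm or the gripper's body presses on something with over 40 N, if the wrist force passes 120 N, or if a joint passes its speed limit or range.

### The arm

A 6-joint arm with a two-finger parallel gripper is mounted at the origin on the work surface. World frame = base frame: x ahead of the robot, y to its left, z up, the work surface at z = 0. Lengths are in m, angles in rad, forces in N, time in s.
With the tool pointing down it reaches from about 0.3 to 0.875 m from the base axis. Payload 6.4 kg.
Tool frame: the origin (TCP) lies between the finger pads; the fingertips stand 25 mm ahead of it and the grasp point (between the pads) lies 6 mm ahead of it; z points along the fingers, y is the line along which they close (so a half turn about z gives the same grasp; the last joint's range is limited). The gripper opens to 85 mm and grips with 20 to 120 N. Pads are 22 mm wide; open, the fingers measure 114 mm over their backs; the gripper's body (76 mm by 85 mm) begins 54 mm behind the grasp point. The pads swing forward as they close: fully open they stand 13 mm farther back than shut.
Start: joints at [0.962, 0.181, 1.607, -0, 1.354, -0.206], TCP at [0.225, 0.529, 0.227] pointing down, gripper open.
Joint ranges: [-2.99, 2.99], [-0.89, 2.07], [0.3, 2.58], [-1.14, 4.28], [0, 2.63], [-3.12, 3.12]. Speed limits (rad/s): [2.57, 2.57, 3.01, 3.14, 3.14, 3.14].

### API

Orientations are given as a unit quaternion [w, x, y, z].
In Python, from bench import ctrl gives the robot as it stands.
- The arm moves only by the tool servo_tool, never from a script. Its argument "series" is text: rows parted by semicolons, each of 7 numbers parted by spaces: the gripper command: -1 is fully open, 1 is shut, values between are in proportion, then the shift along the tool's x, y, z in m, then the turn, a rotation vector about the tool's x, y, z in degrees. A call has 1 to 12 rows; each row is the pose to reach, as a shift and turn from the pose commanded when the call began, along the tool's axes at that moment; what a row does not reach only later rows make up. A row lasts 1/12 s, in which the tool goes at most 41.7 mm and 7.16 degrees, less where a joint would pass 70% of its speed; a pose out of reach is approached as far as the arm can. A call with a gripper value outside its range is refused whole. The fingers move at their own pace and stop on an object; the grip force is fixed at half the most. Time passes only in rows, so rows that repeat a pose let the fingers close. It gives the time, the measured TCP pose, the force, the opening and the grip force at its end, in the units of the state.
- ctrl.get_obs(): the state, without advancing time (a new reading comes with each control period).
- ctrl.camera(name): name is "scene" or "top" or "wrist"; returns a dict with "img" (400x640x3 uint8, red, green, blue), "z_map" (400x640 float32, m along the optical axis (not along the pixel's ray), 0 where there is no reading), "fovy" (degrees; the focal length in pixels is half the picture's height over the tangent of half this angle, whatever the lens; pixels are square), "cx", "cy" (the principal point, pixels), "extrinsics" (4x4, takes a point from camera to world coordinates); the wrist camera has in their place "T_tool_cam" (4x4, takes a point from camera to tool coordinates, whose origin is the TCP and whose axes are the flange's). Camera axes: x right, y down, z forward; pixel columns grow to the right and rows downward; lengths in m; the calibration is good to about 2 mm. A picture is of the moment at which its call begins: read the wrist's pose just before it.
- ctrl.hand_in(): hands the job in; it is judged then, once.
The state is a dict: "time_s": time; "q": joint angles; "dq": joint speeds; "joint_efforts": joint torques, N m; "eef_pos": TCP position; "eef_rot": TCP orientation; "wrist_force": force on the tool from outside, world axes, zero at the start; "torque": the same for the moment, N m; "opening": opening from 0.0 (shut) to 1.0 (fully open); "grasp_force": force on a finger pad.
Only numpy, scipy, OpenCV 4.12 (cv2) and the standard library are available. Lean on these libraries where they do the work, as an engineer would, in place of code of your own. Each camera call takes 0.05 s, during which the arm holds its last target. There are 200 camera calls.

## Working session

There is one attempt and no reset: what is moved stays moved. The work goes in short steps, Python scripts to look and compute and a tool call to move; the robot and the scene stay as the last step left them, time stands still between calls to the robot, and variables do not carry over. Pictures are saved under pics/ and viewed, at most 10 in all, crops included, and the job is handed in when it is done.

Besides the shell and the picture viewer there is one more tool, called after "Request:" as name(argument=value, ...) on one line, values as JSON. servo_tool: Moves the arm, as the interface text tells. Its arguments: {"type":"object","properties":{"series":{"type":"string"}},"required":["series"]}

```bash
mkdir -p pics; ls; cat > h.py <<'E'
import numpy as np, cv2, pickle
from bench import ctrl
def snap(n,tag):
    o=ctrl.get_obs(); c=ctrl.camera(n); c['obs']=o
    pickle.dump(c,open(f'{tag}.pkl','wb')); cv2.imwrite(f'pics/{tag}.png',c['img'][:,:,::-1]); return c
def pts(c,T=None):
    T=c['extrinsics'] if T is None else T
    z=c['z_map']; H,W=z.shape; f=H/2/np.tan(np.radians(c['fovy'])/2)
    v,u=np.mgrid[:H,:W]
    P=np.stack([(u-c['cx'])/f*z,(v-c['cy'])/f*z,z],-1)
    P=P@T[:3,:3].T+T[:3,3]; P[z==0]=np.nan; return P
E
python3 - <<'E'
from h import *
a=snap('scene','s0'); b=snap('top','t0')
for c in(a,b): print(c['fovy'],c['cx'],c['cy'],c['extrinsics'].round(3).tolist(),(c['z_map']==0).mean())
o=ctrl.get_obs(); print(o)
E
```

```text
pics
56.890563850733365 319.91645713854416 197.57895512131785 [[0.205, 0.6, -0.773, 1.423], [0.979, -0.127, 0.161, -0.166], [-0.001, -0.79, -0.613, 0.791], [0.0, 0.0, 0.0, 1.0]] 0.00396484375
51.075867182107 323.0131433800925 202.45387032596653 [[0.025, -0.99, 0.137, 0.406], [-1.0, -0.025, 0.003, 0.0], [0.0, -0.137, -0.991, 1.555], [0.0, 0.0, 0.0, 1.0]] 0.00401953125
{'time_s': 0.1, 'q': array([ 9.61725949e-01,  1.81494082e-01,  1.60791455e+00,  3.02916701e-05,
        1.35382559e+00, -2.06270383e-01]), 'dq': array([ 0.00071014, -0.00016921, -0.0046331 , -0.00024628,  0.00098724,
        0.00093471]), 'joint_efforts': array([ 9.23899970e-04, -4.45870328e+01, -3.52240098e+01, -8.86578619e-05,
        3.99415410e-03,  1.70920696e-06]), 'eef_pos': array([0.22505607, 0.52856724, 0.22625573]), 'eef_rot': array([-3.38993584e-04,  2.00044365e-01,  9.79786496e-01, -7.47654810e-04]), 'wrist_force': array([-0.45963862, -0.47470235,  1.04615955]), 'torque': array([-0.00374638, -0.00283928, -0.03513899]), 'grasp_force': 0.0, 'opening': 1.0005718380078665}
```

View pics/s0.png

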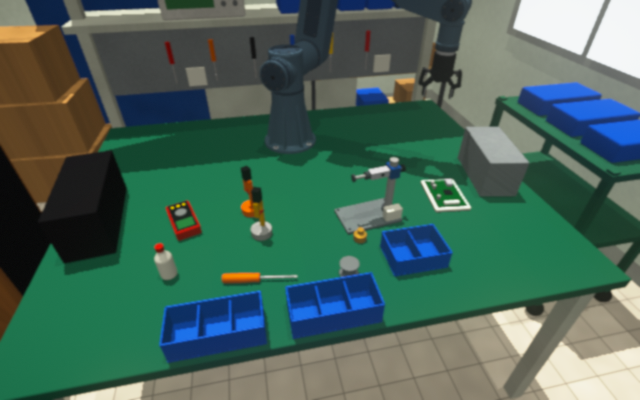

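View pics/t0.png

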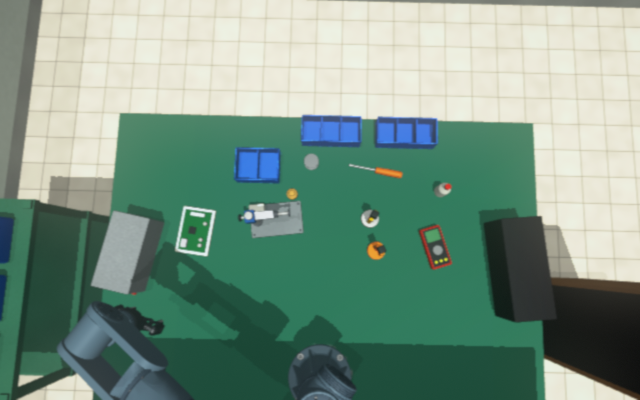

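Candidates: the yellow hook on the steel weight at scene (261,215) / top (370,217), and the orange one at scene (248,190) / top (376,250), which is the decoy. I choose the yellow one. The tester is at scene (385,190) / top (275,215), with its pin pointing left in the scene view, around (355,177).

```bash
cat > m.py <<'E'
from h import *
a=pickle.load(open('s0.pkl','rb')); b=pickle.load(open('t0.pkl','rb'))
for n,c,(x0,x1,y0,y1) in (('s',a,(235,285,160,245)),('t',b,(355,395,205,265))):
    P=pts(c); hsv=cv2.cvtColor(c['img'],cv2.COLOR_RGB2HSV)
    sub=np.zeros(P.shape[:2],bool); sub[y0:y1,x0:x1]=1
    for nm,m in (('yellow',(hsv[...,0]>18)&(hsv[...,0]<32)&(hsv[...,1]>140)&(hsv[...,2]>90)),('orange',(hsv[...,0]<16)&(hsv[...,1]>140)&(hsv[...,2]>90)),('black',(hsv[...,2]<60)&(P[...,2]>.12)),('grey',(hsv[...,1]<60)&(hsv[...,2]>90))):
        m=m&sub; q=P[m]
        if len(q): print(n,nm,m.sum(),np.argwhere(m).mean(0).round(1),np.nanmedian(q,0).round(3),np.nanmin(q,0).round(3),np.nanmax(q,0).round(3))
for n,c,(x0,x1,y0,y1) in (('s',a,(330,415,150,235)),('t',b,(232,310,195,245))):
    P=pts(c); hsv=cv2.cvtColor(c['img'],cv2.COLOR_RGB2HSV)
    sub=np.zeros(P.shape[:2],bool); sub[y0:y1,x0:x1]=1
    Z=P[...,2]
    for lo,hi in ((.006,.018),(.04,.07),(.15,.19),(.195,.215)):
        m=sub&(Z>lo)&(Z<hi)&~((hsv[...,0]>50)&(hsv[...,0]<90)&(hsv[...,1]>120)); q=P[m][:,:2].astype(np.float32)
        if len(q)>3: print(n,lo,m.sum(),q.mean(0).round(3),cv2.minAreaRect(q),'z',Z[m].min().round(3),Z[m].max().round(3))
cv2.imwrite('pics/crop.png',np.hstack([cv2.resize(a['img'][155:245,230:290,::-1],None,fx=6,fy=6,interpolation=2),cv2.resize(a['img'][150:240,335:410,::-1],None,fx=5.8,fy=6,interpolation=2)])[:600,:800])
E
python3 m.py
```

```text
s yellow 155 [210.9 257.3] [ 0.574 -0.174  0.094] [ 0.387 -0.228 -0.001] [ 0.589 -0.16   0.131]
s orange 244 [201.1 248.3] [ 0.468 -0.2    0.027] [ 0.432 -0.227  0.003] [ 0.571 -0.162  0.172]
s black 228 [185.  251.5] [ 0.566 -0.183  0.157] [ 0.446 -0.209  0.123] [ 0.584 -0.159  0.174]
s grey 247 [229.2 260.5] [ 0.574 -0.176  0.024] [ 0.506 -0.202 -0.002] [ 0.602 -0.14   0.038]
t yellow 22 [225.7 372. ] [ 0.55  -0.161  0.121] [ 0.42  -0.216 -0.005] [ 0.559 -0.156  0.146]
t orange 52 [246.1 375.7] [ 0.462 -0.184  0.036] [ 0.435 -0.196  0.019] [ 0.477 -0.177  0.146]
t black 5 [235.4 375.2] [ 0.452 -0.179  0.164] [ 0.448 -0.18   0.153] [ 0.557 -0.157  0.173]
t grey 189 [219.1 368.5] [ 0.557 -0.161  0.023] [ 0.533 -0.198 -0.007] [ 0.597 -0.137  0.171]
s 0.006 1201 [0.562 0.156] ((0.5571905374526978, 0.1705445647239685), (0.12353728711605072, 0.18784905970096588), 8.236597061157227) z 0.006 0.018
s 0.04 410 [0.635 0.228] ((0.6467674970626831, 0.21997229754924774), (0.1420365869998932, 0.17947247624397278), 41.597198486328125) z 0.04 0.069
s 0.15 496 [0.56  0.203] ((0.5519880652427673, 0.19534698128700256), (0.04172699153423309, 0.172221377491951), 1.474313735961914) z 0.15 0.19
s 0.195 55 [0.551 0.24 ] ((0.5490321516990662, 0.2430991232395172), (0.024165621027350426, 0.025875471532344818), 25.91678237915039) z 0.195 0.208
t 0.006 1121 [0.548 0.16 ] ((0.5581318736076355, 0.189205139875412), (0.13866977393627167, 0.2162303328514099), 10.046195030212402) z 0.006 0.018
t 0.04 110 [0.587 0.241] ((0.5841678977012634, 0.18840710818767548), (0.07007250934839249, 0.1629362553358078), 15.292940139770508) z 0.046 0.067
t 0.15 353 [0.549 0.202] ((0.5481367707252502, 0.19909562170505524), (0.04186331108212471, 0.17228855192661285), 4.2954607009887695) z 0.157 0.19
t 0.195 51 [0.544 0.245] ((0.5441346764564514, 0.2453317493200302), (0.023001592606306076, 0.02298649586737156), 89.44757080078125) z 0.197 0.209
```

View pics/crop.png

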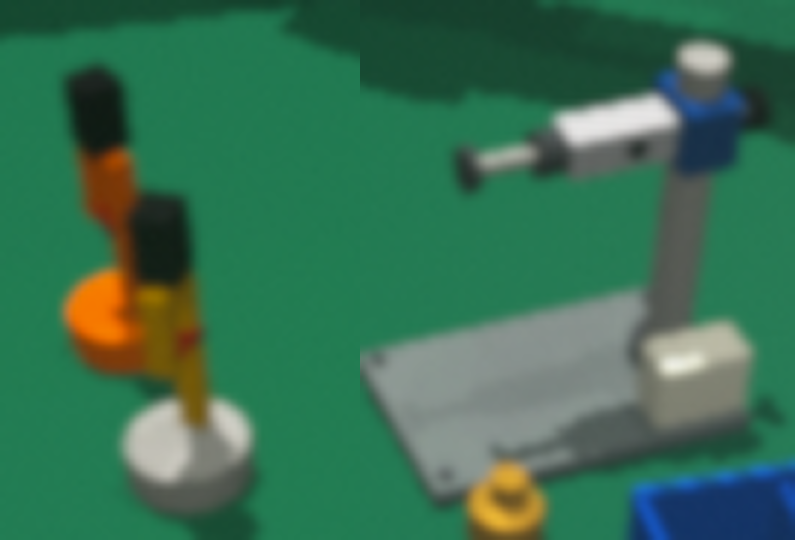

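The close crop shows the yellow hook on the steel weight (crop 190,350), with its short leg at left and red latch at (185,340); the orange decoy stands behind it. The pin points left, between the discs at (468,168) and (548,150). I move above the tester to measure with the wrist camera.

Request:
servo_tool(series="-1 -0.03 -0.03 -0.04 0 0 0; -1 -0.06 -0.05 -0.06 0 0 0; -1 -0.09 -0.08 -0.08 0 0 0; -1 -0.12 -0.10 -0.10 0 0 0; -1 -0.15 -0.13 -0.12 0 0 0; -1 -0.18 -0.15 -0.14 0 0 0; -1 -0.21 -0.18 -0.15 0 0 0; -1 -0.24 -0.2 -0.15 0 0 0; -1 -0.27 -0.23 -0.15 0 0 0; -1 -0.3 -0.26 -0.15 0 0 0; -1 -0.33 -0.28 -0.15 0 0 0; -1 -0.33 -0.28 -0.15 0 0 0")

```text
time_s: 1.1
eef_pos: [0.4207, 0.1379, 0.3768]
eef_rot: [0.0, 0.202, 0.979, -0.001]
wrist_force: [-0.2, -0.1, 0.6]
opening: 0.998
grasp_force: 0.0
```

```bash
cat >> h.py <<'E'
from scipy.spatial.transform import Rotation as R
def tool(o):
    T=np.eye(4); w=o['eef_rot']; T[:3,:3]=R.from_quat([w[1],w[2],w[3],w[0]]).as_matrix(); T[:3,3]=o['eef_pos']; return T
def wcam(c): return tool(c['obs'])@c['T_tool_cam']
E
python3 - <<'E'
from h import *
c=snap('wrist','w1'); print(c['fovy'],c['cx'],c['cy']); print(c['T_tool_cam'].round(4)); print(c['obs']['eef_pos'],c['obs']['q'].round(2))
P=pts(c,wcam(c)); print(P[200,320],np.nanmax(P[...,2]))
E
```

```text
71.625034512673 317.5563411340995 197.0129801597739
[[-4.000e-04 -9.572e-01 -2.895e-01  7.340e-02]
 [ 1.000e+00 -3.000e-04 -3.000e-04  2.000e-04]
 [ 2.000e-04 -2.895e-01  9.572e-01 -1.462e-01]
 [ 0.000e+00  0.000e+00  0.000e+00  1.000e+00]]
[0.42068684 0.13785479 0.37678515] [ 0.05 -0.21  1.7  -0.    1.66 -1.12]
[0.50442762 0.10639082 0.00640561] 0.4829622114288853
```

View pics/w1.png

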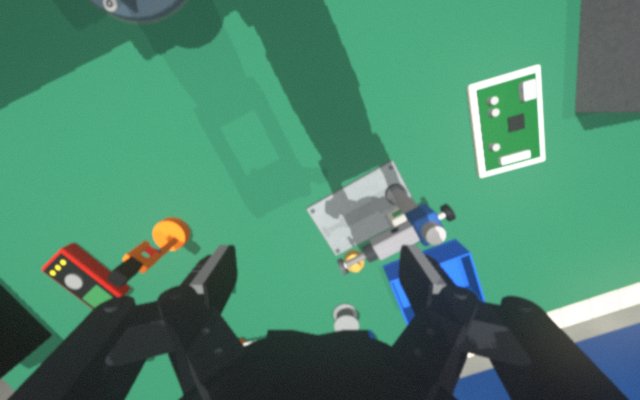

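The wrist view shows the base plate corners at (308,210), (395,163) and (335,257), the column top at (433,233), the load cell at (395,245) and the pin head near (345,268), with the brass weight behind it. The decoy is at (150,250), and the hanger is hidden by the left finger.

```bash
cat > m2.py <<'E'
from h import *
c=pickle.load(open('w1.pkl','rb')); P=pts(c,wcam(c)); hsv=cv2.cvtColor(c['img'],cv2.COLOR_RGB2HSV)
sub=np.zeros(P.shape[:2],bool); sub[155:275,300:470]=1
Z=P[...,2]; green=(hsv[...,0]>50)&(hsv[...,0]<95)&(hsv[...,1]>110)
g=P[300:340,260:300][...,2]; print('bench z',np.nanmedian(Z[200:240,240:290]),np.nanmedian(Z[110:150,400:450]))
for lo,hi in ((.006,.018),(.198,.215)):
    m=(sub&(Z>lo)&(Z<hi)&~green); 
    n,l,st,ce=cv2.connectedComponentsWithStats(m.astype(np.uint8)); k=1+st[1:,4].argmax(); m=l==k
    q=P[m][:,:2].astype(np.float32); print(lo,st[k],ce[k],q.mean(0),cv2.minAreaRect(q),np.median(Z[m]))
m=sub&(Z>.145)&(Z<.195)&~green
q=P[m]; print(m.sum())
# profile along tester y dir
for yaw in (6,8,10):
    yh=np.array([-np.sin(np.radians(yaw)),np.cos(np.radians(yaw))]); print(yaw)
q2=q[q[:,1]<.19]
order=np.arange(.09,.25,.008)
for y in order:
    s=q[(q[:,1]>=y)&(q[:,1]<y+.008)]
    if len(s)>2: print(y.round(3),len(s),'x',np.median(s[:,0]).round(4),s[:,0].min().round(4),s[:,0].max().round(4),'z',np.percentile(s[:,2],[10,50,90,100]).round(4))
E
python3 m2.py
```

```text
bench z -0.00026551617221937107 -0.0003691011054934856
0.006 [ 306  161  108   95 4773] [356.9752776  209.23863398] [0.54961395 0.1650973 ] ((0.5558184385299683, 0.17469020187854767), (0.12093102186918259, 0.1903952807188034), 7.518276214599609) 0.011605620610087741
0.198 [424 225  22  20 339] [434.69321534 234.59587021] [0.545331   0.24379103] ((0.5463203191757202, 0.24446114897727966), (0.024503828957676888, 0.024474602192640305), 66.87712097167969) 0.2043271166391027
2362
6
8
10
0.106 25 x 0.5558 0.5513 0.5673 z [0.1672 0.1755 0.1775 0.1782]
0.114 90 x 0.5605 0.5517 0.5743 z [0.1648 0.1719 0.1778 0.18  ]
0.122 38 x 0.5599 0.557 0.565 z [0.167  0.1698 0.1715 0.1722]
0.13 39 x 0.5589 0.5558 0.5649 z [0.1671 0.1699 0.1712 0.1724]
0.138 41 x 0.5577 0.555 0.5637 z [0.166  0.17   0.1713 0.1721]
0.146 54 x 0.5554 0.5467 0.5638 z [0.1671 0.1707 0.1776 0.1789]
0.154 98 x 0.5524 0.5459 0.5668 z [0.1679 0.1759 0.1781 0.1795]
0.162 108 x 0.5509 0.5432 0.5661 z [0.166  0.1764 0.1786 0.1792]
0.17 139 x 0.5503 0.5423 0.569 z [0.1633 0.1775 0.1787 0.1804]
0.178 142 x 0.5488 0.5412 0.5678 z [0.1634 0.1777 0.1788 0.1793]
0.186 144 x 0.5478 0.5403 0.567 z [0.1637 0.1776 0.1786 0.1796]
0.194 138 x 0.5463 0.5393 0.5662 z [0.1644 0.1774 0.1786 0.1796]
0.202 123 x 0.5432 0.5381 0.559 z [0.1625 0.1775 0.1786 0.1793]
0.21 140 x 0.5435 0.5369 0.5625 z [0.1624 0.1775 0.1791 0.1798]
0.218 161 x 0.5416 0.5306 0.5616 z [0.1616 0.1772 0.1786 0.1835]
0.226 249 x 0.5376 0.5269 0.5666 z [0.1612 0.184  0.1866 0.1946]
0.234 155 x 0.528 0.5258 0.568 z [0.1581 0.1845 0.1895 0.195 ]
0.242 134 x 0.5266 0.5247 0.536 z [0.157  0.1828 0.1893 0.1947]
```

Request:
servo_tool(series="-1 -0.03 -0.02 0 0 0 0; -1 -0.06 -0.04 0 0 0 0; -1 -0.09 -0.06 0 0 0 0; -1 -0.12 -0.08 0 0 0 0; -1 -0.15 -0.10 0 0 0 0; -1 -0.18 -0.12 0 0 0 0; -1 -0.21 -0.14 0 0 0 0; -1 -0.24 -0.16 0 0 0 0; -1 -0.27 -0.18 0 0 0 0; -1 -0.3 -0.2 0 0 0 0; -1 -0.33 -0.225 0 0 0 0; -1 -0.33 -0.225 0 0 0 0")

```text
time_s: 2.15
eef_pos: [0.6359, -0.1996, 0.3733]
eef_rot: [-0.002, 0.202, 0.979, -0.0]
wrist_force: [-0.2, 0.3, -1.1]
opening: 0.998
grasp_force: 0.0
```

```bash
cat > m3.py <<'E'
from h import *
c=snap('wrist','w2'); P=pts(c,wcam(c)); Z=P[...,2]; o=c['obs']; print(o['eef_pos'],o['eef_rot'].round(4),o['q'].round(3))
near=np.hypot(P[...,0]-.568,P[...,1]+.168)<.06
hsv=cv2.cvtColor(c['img'],cv2.COLOR_RGB2HSV)
for nm,m in (('weight',near&(Z>.018)&(Z<.03)&(hsv[...,1]<90)),('hooklow',near&(Z>.03)&(Z<.12)),('crown',near&(Z>.122)&(Z<.135)),('block',near&(Z>.165)&(Z<.18)),('blockall',near&(Z>.14)&(Z<.18))):
    q=P[m][:,:2].astype(np.float32)
    if len(q)>4: print(nm,m.sum(),np.argwhere(m).mean(0).round(),q.mean(0).round(4),cv2.minAreaRect(q),cv2.minEnclosingCircle(q),np.median(Z[m]).round(4))
ys,xs=np.where(near&(Z>.01)); y0,y1,x0,x1=ys.min()-30,ys.max()+30,xs.min()-30,xs.max()+30; print(y0,x0)
cv2.imwrite('pics/w2c.png',cv2.resize(c['img'][max(y0,0):y1,max(x0,0):x1,::-1],None,fx=4,fy=4,interpolation=2)[:600,:800])
E
python3 m3.py
```

```text
[ 0.63589753 -0.19964124  0.3733108 ] [-1.800e-03  2.022e-01  9.793e-01 -4.000e-04] [-0.481  0.317  1.153 -0.002  1.675 -1.645]
weight 609 [113. 317.] [ 0.5671 -0.1709] ((0.5671917200088501, -0.1714881956577301), (0.062055084854364395, 0.06253021210432053), 66.82337188720703) ((0.5667455196380615, -0.1713431030511856), 0.031948529183864594) 0.0235
crown 102 [112. 317.] [ 0.5662 -0.171 ] ((0.5659874677658081, -0.1713615506887436), (0.013753044418990612, 0.03910147398710251), 64.42610168457031) ((0.5656841993331909, -0.171995148062706), 0.02020159736275673) 0.1293
block 404 [112. 316.] [ 0.5663 -0.1712] ((0.5661548376083374, -0.17119696736335754), (0.023224078118801117, 0.023206179961562157), 66.82288360595703) ((0.5661236047744751, -0.17123863101005554), 0.01564980112016201) 0.1711
blockall 404 [112. 316.] [ 0.5663 -0.1712] ((0.5661548376083374, -0.17119696736335754), (0.023224078118801117, 0.023206179961562157), 66.82288360595703) ((0.5661236047744751, -0.17123863101005554), 0.01564980112016201) 0.1711
64 178
```

View pics/w2c.png

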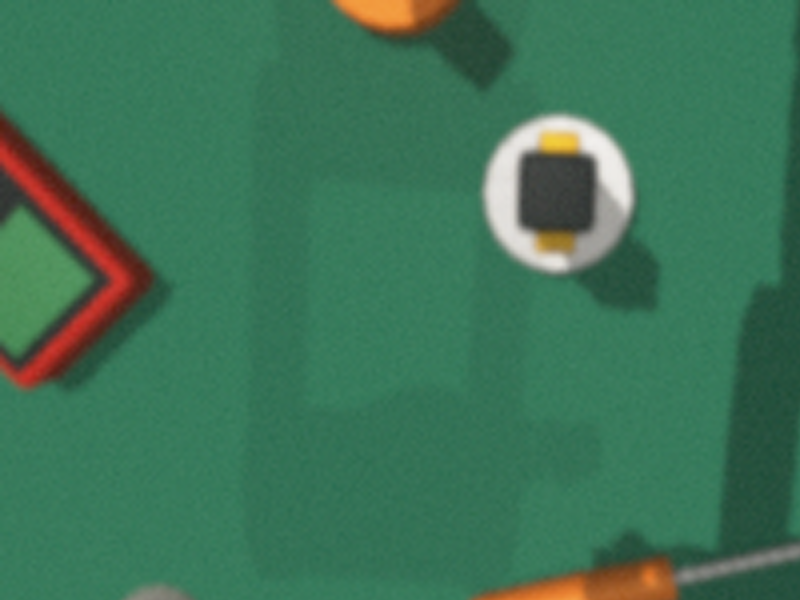

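The close crop confirms a steel weight with a yellow hook and black block (crop 557,193), and nothing within finger reach. The hook's plane lies along tool x already, so I go above it and grasp.

Request:
servo_tool(series="-1 0.025 0 0.03 0 0 0; -1 0.05 0 0.06 0 0 0; -1 0.075 -0.0015 0.09 0 0 0; -1 0.075 -0.0015 0.12 0 0 0; -1 0.075 -0.0015 0.14 0 0 0; -1 0.075 -0.0015 0.15 0 0 0; -1 0.075 -0.0015 0.15 0 0 0; -1 0.075 -0.0015 0.15 0 0 0; -1 0.075 -0.0015 0.15 0 0 0")

```text
time_s: 2.95
eef_pos: [0.5662, -0.1664, 0.2291]
eef_rot: [0.001, 0.2, 0.98, -0.0]
wrist_force: [0.1, 0.0, 0.7]
opening: 1.004
grasp_force: 0.0
```

```bash
python3 - <<'E'
from h import *
o=ctrl.get_obs();T=tool(o);print(o['eef_pos'],T.round(4)); print('need tool shift',T[:3,:3].T@(np.array([.5664,-.1712,.161])-T[:3,3]))
E
```

```text
[ 0.56619833 -0.16641784  0.22911265] [[-9.201e-01  3.916e-01  2.700e-03  5.662e-01]
 [ 3.916e-01  9.201e-01 -1.300e-03 -1.664e-01]
 [-3.000e-03 -2.000e-04 -1.000e+00  2.291e-01]
 [ 0.000e+00  0.000e+00  0.000e+00  1.000e+00]]
need tool shift [-0.00185366 -0.00431025  0.06811923]
```

Request:
servo_tool(series="-1 -0.002 -0.004 0.02 0 0 0; -1 -0.002 -0.004 0.04 0 0 0; -1 -0.002 -0.004 0.055 0 0 0; -1 -0.002 -0.004 0.065 0 0 0; -1 -0.002 -0.004 0.068 0 0 0; -1 -0.002 -0.004 0.068 0 0 0; 1 -0.002 -0.004 0.068 0 0 0; 1 -0.002 -0.004 0.068 0 0 0; 1 -0.002 -0.004 0.068 0 0 0; 1 -0.002 -0.004 0.068 0 0 0; 1 -0.002 -0.004 0.068 0 0 0; 1 -0.002 -0.004 0.068 0 0 0")

```text
time_s: 3.95
eef_pos: [0.5658, -0.1711, 0.16]
eef_rot: [0.001, 0.2, 0.98, -0.0]
wrist_force: [-0.4, -0.7, 4.0]
opening: 0.26
grasp_force: 58.8
```

Request:
servo_tool(series="1 0 0 0 0 0 0; 1 0 0 0 0 0 0; 1 0 0 -0.01 0 0 0; 1 0 0 -0.03 0 0 0; 1 0 0 -0.05 0 0 0; 1 0 0 -0.07 0 0 0; 1 0 0 -0.09 0 0 0; 1 0 0 -0.11 0 0 0; 1 0 0 -0.12 0 0 0; 1 0 0 -0.12 0 0 0; 1 0 0 -0.12 0 0 0; 1 0 0 -0.12 0 0 0")

```text
time_s: 4.95
eef_pos: [0.5644, -0.1702, 0.2771]
eef_rot: [-0.002, 0.2, 0.98, 0.001]
wrist_force: [-0.5, 0.5, -4.5]
opening: 0.253
grasp_force: 58.6
```

```bash
python3 - <<'E'
from h import *
o=ctrl.get_obs();T=tool(o);print(o['eef_pos'],T[:3,:3].round(4).tolist(),o['wrist_force'],o['q'].round(2),o['opening'])
c=snap('scene','s1')
cv2.imwrite('pics/s1c.png',cv2.resize(c['img'][100:220,215:315,::-1],None,fx=5,fy=5,interpolation=2)[:600,:800])
P=pts(c);hsv=cv2.cvtColor(c['img'],cv2.COLOR_RGB2HSV)
near=(np.hypot(P[...,0]-.567,P[...,1]+.171)<.05)&(P[...,2]>.08)
y=near&(hsv[...,0]>18)&(hsv[...,0]<32)&(hsv[...,1]>140)
print(y.sum(),P[y][:,2].min(),P[y][:,2].max())
E
```

```text
[ 0.56437567 -0.17023799  0.27709794] [[-0.92, 0.392, -0.0029], [0.392, 0.92, 0.0016], [0.0034, 0.0003, -1.0]] [-0.49136838  0.47079499 -4.51385896] [-0.49  0.18  1.51  0.    1.46 -1.66] 0.2529392506015954
203 0.1439299913877583 0.2525301344580704
```

View pics/s1c.png

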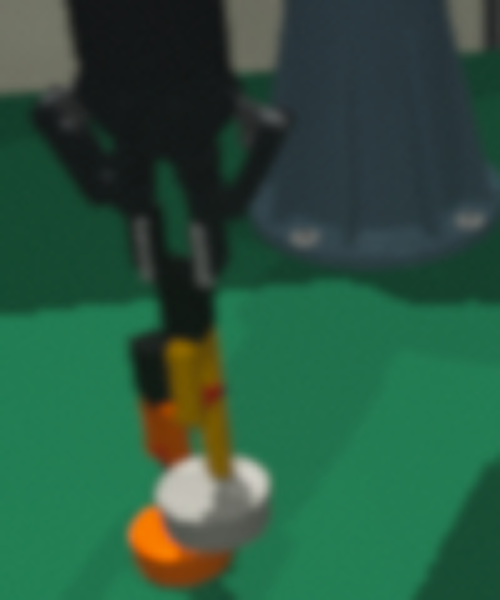

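The crop shows the yellow hanger lifted, the short leg at left front (185,380) and the latch at (212,393); the force shows about 0.45 kg. So hanger +x is tool -x. Now I carry it to the -x side of the pin and turn it about 31° to line up.

Request:
servo_tool(series="1 0.01 0.01 0 0 0 -1; 1 0.03 0.035 0 0 0 -4; 1 0.05 0.065 0 0 0 -8; 1 0.07 0.09 0 0 0 -12; 1 0.09 0.12 0 0 0 -16; 1 0.11 0.145 0 0 0 -20; 1 0.13 0.17 0 0 0 -24; 1 0.15 0.195 0 0 0 -27; 1 0.17 0.22 0 0 0 -29; 1 0.18 0.235 0 0 0 -30; 1 0.188 0.241 0 0 0 -30.8; 1 0.188 0.241 0 0 0 -30.8")

```text
time_s: 6.0
eef_pos: [0.485, 0.1266, 0.2783]
eef_rot: [-0.001, -0.069, 0.998, 0.0]
wrist_force: [-0.5, -0.4, -4.4]
opening: 0.254
grasp_force: 58.7
```

Request:
servo_tool(series="1 0 0 0 0 0 0; 1 0 0 0 0 0 0; 1 0 0 0 0 0 0")

```text
time_s: 6.25
eef_pos: [0.4871, 0.1235, 0.2789]
eef_rot: [-0.0, -0.066, 0.998, -0.0]
wrist_force: [0.8, -0.9, -5.0]
opening: 0.258
grasp_force: 58.7
```

```bash
cat > st.py <<'E'
from h import *
o=ctrl.get_obs();T=tool(o);t=T[:3,:3]; yaw=np.degrees(np.arctan2(-t[1,0],-t[0,0]))
print(o['eef_pos'].round(4),'hyaw',yaw.round(2),'tilt',t[:,2].round(4),o['wrist_force'].round(1),o['q'].round(2))
Y=np.radians(7.7);A=np.array([[np.cos(Y),np.sin(Y),0],[-np.sin(Y),np.cos(Y),0],[0,0,1]])
d=A@(o['eef_pos']-[.5606,.1355,.167]); print('tester frame hanger-pin mm',(d*1000).round(1),'pin at hanger z',(160-d[2]*1000).round(1))
E
python3 st.py; python3 - <<'E'
from h import *
c=snap('wrist','w3'); s=snap('scene','s2')
cv2.imwrite('pics/s2c.png',cv2.resize(s['img'][100:240,320:420,::-1],None,fx=4,fy=4,interpolation=2)[:600,:800])
E
```

```text
[0.4871 0.1235 0.2789] hyaw 7.62 tilt [-2.e-04 -4.e-04 -1.e+00] [ 0.8 -0.9 -5. ] [ 0.01 -0.03  1.72 -0.    1.45 -1.69]
tester frame hanger-pin mm [-74.4  -2.1 111.9] pin at hanger z 48.1
```

View pics/w3.png

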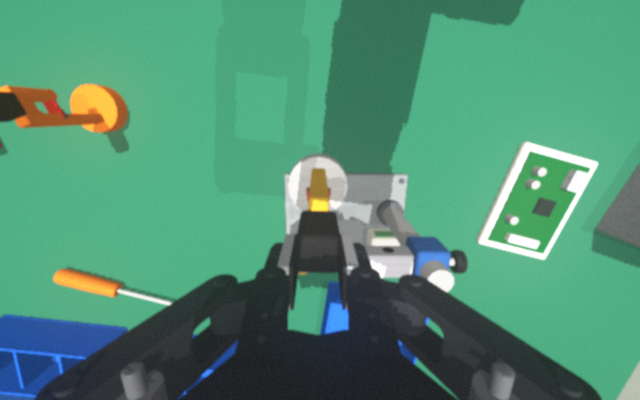

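The wrist view shows the weight upright below the grip (317,185), with the long leg toward the robot and the load cell and column to the right (390,250), so the open side faces the pin. Bring it in.

Request:
servo_tool(series="1 -0.007 0.001 0.002 0 0 0; 1 -0.014 0.002 0.002 0 0 0; 1 -0.021 0.002 0.002 0 0 0; 1 -0.028 0.002 0.002 0 0 0; 1 -0.035 0.002 0.002 0 0 0; 1 -0.042 0.002 0.002 0 0 0; 1 -0.049 0.002 0.002 0 0 0; 1 -0.056 0.002 0.002 0 0 0; 1 -0.060 0.002 0.002 0 0 0; 1 -0.060 0.002 0.002 0 0 0")

```text
time_s: 7.18
eef_pos: [0.5469, 0.1347, 0.2769]
eef_rot: [0.0, -0.067, 0.998, -0.0]
wrist_force: [0.4, 0.2, -4.9]
opening: 0.256
grasp_force: 58.7
```

Request:
servo_tool(series="1 -0.005 0 0 0 0 0; 1 -0.010 0 0 0 0 0; 1 -0.013 0 0 0 0 0; 1 -0.0145 0 0 0 0 0; 1 -0.0145 0 0 0 0 0; 1 -0.0145 0 0 0 0 0; 1 -0.0145 0 0 0 0 0")

```text
time_s: 7.77
eef_pos: [0.5602, 0.1367, 0.2771]
eef_rot: [-0.0, -0.067, 0.998, -0.0]
wrist_force: [-0.3, 0.6, -3.6]
opening: 0.255
grasp_force: 58.7
```

```bash
python3 st.py; python3 - <<'E'
from h import *
s=snap('scene','s3'); w=snap('wrist','w4')
a=cv2.resize(s['img'][120:220,310:410,::-1],None,fx=4,fy=4,interpolation=2)
b=cv2.resize(w['img'][130:330,240:440,::-1],None,fx=2,fy=2)
cv2.imwrite('pics/c4.png',np.hstack([a,b]))
E
```

```text
[0.5602 0.1367 0.2771] hyaw 7.73 tilt [-2.e-04 -0.e+00 -1.e+00] [-0.3  0.6 -3.6] [ 0.03  0.15  1.54 -0.    1.45 -1.67]
tester frame hanger-pin mm [ -0.2   1.2 110.1] pin at hanger z 49.9
```

View pics/c4.png

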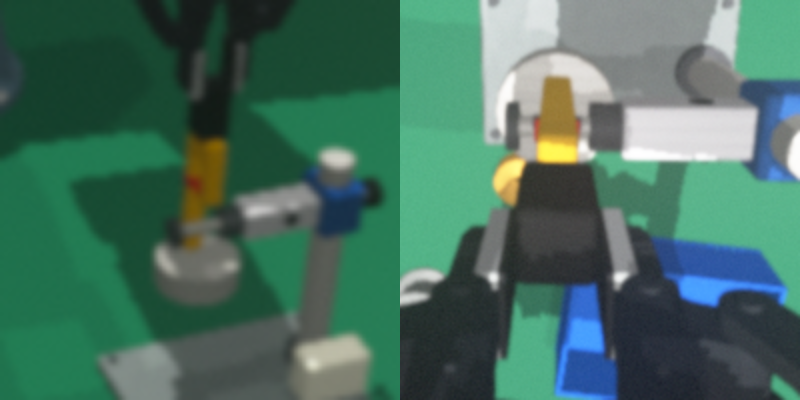

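The pin is in the C, between the legs and above the weight, and the hook is centred between the discs (crop 514 and 605, hook 560). Lower, feeling for contact.

Request:
servo_tool(series="1 0 0 0.005 0 0 0; 1 0 0 0.010 0 0 0; 1 0 0 0.014 0 0 0; 1 0 0 0.018 0 0 0; 1 0 0 0.021 0 0 0; 1 0 0 0.021 0 0 0; 1 0 0 0.021 0 0 0")

```text
time_s: 8.45
eef_pos: [0.5602, 0.1367, 0.2558]
eef_rot: [-0.0, -0.067, 0.998, 0.0]
wrist_force: [-0.3, -0.9, -4.2]
opening: 0.253
grasp_force: 58.7
```

Request:
servo_tool(series="1 0 0 0.001 0 0 0; 1 0 0 0.002 0 0 0; 1 0 0 0.003 0 0 0; 1 0 0 0.003 0 0 0")

```text
time_s: 8.78
eef_pos: [0.5603, 0.1367, 0.2529]
eef_rot: [-0.0, -0.067, 0.998, -0.0]
wrist_force: [0.3, -0.3, -3.2]
opening: 0.256
grasp_force: 58.7
```

Request:
servo_tool(series="1 0 0 0.001 0 0 0; 1 0 0 0.002 0 0 0; 1 0 0 0.003 0 0 0; 1 0 0 0.003 0 0 0")

```text
time_s: 9.12
eef_pos: [0.5602, 0.1366, 0.2498]
eef_rot: [-0.0, -0.067, 0.998, 0.0]
wrist_force: [-0.7, -0.3, -3.7]
opening: 0.255
grasp_force: 58.7
```

Request:
servo_tool(series="1 0 0 0.001 0 0 0; 1 0 0 0.002 0 0 0; 1 0 0 0.002 0 0 0")

```text
time_s: 9.37
eef_pos: [0.5603, 0.1367, 0.2479]
eef_rot: [-0.0, -0.067, 0.998, 0.0]
wrist_force: [-0.2, 0.6, -3.9]
opening: 0.256
grasp_force: 58.7
```

Request:
servo_tool(series="1 0 0 0.001 0 0 0; 1 0 0 0.002 0 0 0; 1 0 0 0.002 0 0 0")

```text
time_s: 9.62
eef_pos: [0.5609, 0.1367, 0.2471]
eef_rot: [0.001, -0.067, 0.998, 0.0]
wrist_force: [-1.1, -0.1, 1.6]
opening: 0.257
grasp_force: 59.4
```

Request:
servo_tool(series="1 0 0 0.001 0 0 0; 1 0 0 0.0015 0 0 0; 1 0 0 0.0015 0 0 0")

```text
time_s: 9.87
eef_pos: [0.5608, 0.1367, 0.2454]
eef_rot: [0.001, -0.067, 0.998, -0.0]
wrist_force: [-1.0, 0.5, 5.1]
opening: 0.259
grasp_force: 59.7
```

Contact came at the latch height (pin about 80 mm up the hanger), with little side force. Push on in small steps.

Request:
servo_tool(series="1 0 0 0.001 0 0 0; 1 0 0 0.002 0 0 0; 1 0 0 0.002 0 0 0")

```text
time_s: 10.12
eef_pos: [0.5609, 0.1367, 0.2434]
eef_rot: [0.001, -0.067, 0.998, 0.0]
wrist_force: [-0.9, 0.0, 5.6]
opening: 0.261
grasp_force: 59.9
```

Request:
servo_tool(series="1 0 0 0.001 0 0 0; 1 0 0 0.002 0 0 0; 1 0 0 0.002 0 0 0")

```text
time_s: 10.37
eef_pos: [0.5612, 0.1367, 0.2419]
eef_rot: [0.001, -0.067, 0.998, -0.0]
wrist_force: [-1.3, 0.4, 8.4]
opening: 0.256
grasp_force: 60.1
```

Request:
servo_tool(series="1 0 0 0.001 0 0 0; 1 0 0 0.002 0 0 0; 1 0 0 0.002 0 0 0")

```text
time_s: 10.62
eef_pos: [0.5614, 0.1367, 0.2403]
eef_rot: [0.002, -0.067, 0.998, -0.0]
wrist_force: [-1.3, 0.2, 9.1]
opening: 0.262
grasp_force: 60.1
```

Request:
servo_tool(series="1 0 0 0.001 0 0 0; 1 0 0 0.002 0 0 0; 1 0 0 0.002 0 0 0")

```text
time_s: 10.87
eef_pos: [0.5607, 0.1366, 0.2378]
eef_rot: [0.001, -0.067, 0.998, -0.0]
wrist_force: [-3.0, 0.5, 6.8]
opening: 0.257
grasp_force: 60.0
```

Request:
servo_tool(series="1 0 0 0.001 0 0 0; 1 0 0 0.002 0 0 0; 1 0 0 0.002 0 0 0")

```text
time_s: 11.12
eef_pos: [0.5599, 0.1366, 0.2349]
eef_rot: [-0.001, -0.067, 0.998, -0.0]
wrist_force: [-3.9, 0.0, 4.8]
opening: 0.254
grasp_force: 59.7
```

Request:
servo_tool(series="1 0 0 0.001 0 0 0; 1 0 0 0.002 0 0 0; 1 0 0 0.002 0 0 0")

```text
time_s: 11.37
eef_pos: [0.5596, 0.1366, 0.2325]
eef_rot: [-0.001, -0.067, 0.998, -0.0]
wrist_force: [-3.8, -1.4, 4.5]
opening: 0.256
grasp_force: 59.7
```

```bash
python3 st.py
```

```text
[0.5596 0.1366 0.2325] hyaw 7.73 tilt [-1.8e-03 -3.0e-04 -1.0e+00] [-3.8 -1.4  4.5] [ 0.03  0.18  1.6  -0.    1.37 -1.67]
tester frame hanger-pin mm [-0.8  1.2 65.5] pin at hanger z 94.5
```

Request:
servo_tool(series="1 0 0 0.001 0 0 0; 1 0 0 0.002 0 0 0; 1 0 0 0.002 0 0 0")

```text
time_s: 11.62
eef_pos: [0.5597, 0.1366, 0.2302]
eef_rot: [-0.001, -0.067, 0.998, -0.0]
wrist_force: [-3.9, -0.9, 3.2]
opening: 0.26
grasp_force: 59.6
```

Request:
servo_tool(series="1 0 0 0.001 0 0 0; 1 0 0 0.002 0 0 0; 1 0 0 0.002 0 0 0")

```text
time_s: 11.87
eef_pos: [0.5598, 0.1366, 0.228]
eef_rot: [-0.001, -0.067, 0.998, 0.0]
wrist_force: [-4.2, -0.7, 3.4]
opening: 0.259
grasp_force: 59.5
```

Request:
servo_tool(series="1 0 0 0.001 0 0 0; 1 0 0 0.002 0 0 0; 1 0 0 0.002 0 0 0")

```text
time_s: 12.12
eef_pos: [0.5599, 0.1366, 0.2259]
eef_rot: [-0.001, -0.067, 0.998, 0.0]
wrist_force: [-4.4, -1.1, 2.3]
opening: 0.256
grasp_force: 59.3
```

Request:
servo_tool(series="1 0 0 0.001 0 0 0; 1 0 0 0.001 0 0 0; 1 0 0 0.001 0 0 0")

```text
time_s: 12.37
eef_pos: [0.5599, 0.1366, 0.2249]
eef_rot: [-0.001, -0.067, 0.998, 0.0]
wrist_force: [-5.3, -0.6, 0.9]
opening: 0.261
grasp_force: 59.2
```

Request:
servo_tool(series="1 0 0 0.001 0 0 0; 1 0 0 0.001 0 0 0; 1 0 0 0.001 0 0 0")

```text
time_s: 12.62
eef_pos: [0.5597, 0.1366, 0.2237]
eef_rot: [-0.001, -0.067, 0.998, -0.0]
wrist_force: [-6.3, -0.3, -1.6]
opening: 0.26
grasp_force: 59.1
```

Request:
servo_tool(series="1 0 0 0.001 0 0 0; 1 0 0 0.001 0 0 0; 1 0 0 0.001 0 0 0")

```text
time_s: 12.87
eef_pos: [0.5596, 0.1366, 0.2224]
eef_rot: [-0.001, -0.067, 0.998, 0.0]
wrist_force: [-4.4, -0.5, -3.3]
opening: 0.255
grasp_force: 58.8
```

Request:
servo_tool(series="1 0 0 0.001 0 0 0; 1 0 0 0.001 0 0 0; 1 0 0 0.001 0 0 0")

```text
time_s: 13.12
eef_pos: [0.5613, 0.1367, 0.2226]
eef_rot: [0.001, -0.067, 0.998, 0.0]
wrist_force: [-0.8, 0.2, -2.8]
opening: 0.257
grasp_force: 58.8
```

The side force dropped away, so the latch seems to have snapped shut. I check for the bowl's stop.

Request:
servo_tool(series="1 0 0 0.001 0 0 0; 1 0 0 0.001 0 0 0; 1 0 0 0.001 0 0 0")

```text
time_s: 13.37
eef_pos: [0.5606, 0.1366, 0.2216]
eef_rot: [0.0, -0.067, 0.998, -0.0]
wrist_force: [-0.4, -0.1, -4.2]
opening: 0.258
grasp_force: 58.8
```

```bash
python3 st.py;  python3 - <<'E'
from h import *
s=snap('scene','s5')
for n in ('s3','s5'):
    c=pickle.load(open(n+'.pkl','rb'));h=cv2.cvtColor(c['img'],cv2.COLOR_RGB2HSV)
    m=((h[...,0]<8)|(h[...,0]>172))&(h[...,1]>120); m[:120]=0;m[220:]=0;m[:,:340]=0;m[:,380:]=0
    P=pts(c); print(n,m.sum(),np.argwhere(m).mean(0),np.nanmedian(P[m],0))
E
```

```text
[0.5606 0.1366 0.2216] hyaw 7.72 tilt [ 5.e-04  0.e+00 -1.e+00] [-0.4 -0.1 -4.2] [ 0.03  0.19  1.61  0.    1.34 -1.67]
tester frame hanger-pin mm [ 0.2  1.1 54.6] pin at hanger z 105.4
s3 0 [nan nan] [nan nan nan]
s5 1 [181. 357.] [0.55487216 0.1301712  0.14672723]<stdin>:6: RuntimeWarning: Mean of empty slice.
  ret = um.true_divide(
  return np.nanmean(a, axis, out=out, keepdims=keepdims)
```

Request:
servo_tool(series="1 0 0 0.0007 0 0 0; 1 0 0 0.0007 0 0 0; 1 0 0 0.0007 0 0 0")

```text
time_s: 13.67
eef_pos: [0.5604, 0.1367, 0.2209]
eef_rot: [0.0, -0.067, 0.998, 0.0]
wrist_force: [0.5, -0.7, -3.8]
opening: 0.258
grasp_force: 58.8
```

Request:
servo_tool(series="1 0 0 0.0007 0 0 0; 1 0 0 0.0007 0 0 0; 1 0 0 0.0007 0 0 0")

```text
time_s: 13.92
eef_pos: [0.5606, 0.1367, 0.2206]
eef_rot: [0.0, -0.067, 0.998, -0.0]
wrist_force: [0.6, 0.8, -2.0]
opening: 0.258
grasp_force: 59.1
```

Request:
servo_tool(series="1 0 0 0.0007 0 0 0; 1 0 0 0.0007 0 0 0; 1 0 0 0.0007 0 0 0")

```text
time_s: 14.17
eef_pos: [0.5607, 0.1367, 0.2202]
eef_rot: [0.001, -0.067, 0.998, -0.0]
wrist_force: [-0.2, 1.1, 0.8]
opening: 0.255
grasp_force: 59.5
```

The pin now carries about the hanger's weight. Let go and back off upward.

Request:
servo_tool(series="0.2 0 0 0 0 0 0; 0 0 0 0 0 0 0; 0 0 0 0 0 0 0; 0 0 0 0 0 0 0; 0 0 0 0 0 0 0; 0 0 0 0 0 0 0")

```text
time_s: 14.67
eef_pos: [0.5604, 0.1367, 0.2194]
eef_rot: [-0.0, -0.067, 0.998, -0.0]
wrist_force: [-0.5, -0.3, 0.0]
opening: 0.499
grasp_force: 0.0
```

Request:
servo_tool(series="0 0 0 -0.005 0 0 0; 0 0 0 -0.015 0 0 0; 0 0 0 -0.03 0 0 0; 0 0 0 -0.05 0 0 0; 0 0 0 -0.07 0 0 0; 0 0 0 -0.09 0 0 0; 0 0 0 -0.11 0 0 0; 0 0 0 -0.13 0 0 0; 0 0 0 -0.14 0 0 0; 0 0 0 -0.14 0 0 0; 0 0 0 -0.14 0 0 0; 0 0 0 -0.14 0 0 0")

```text
time_s: 15.67
eef_pos: [0.5598, 0.1366, 0.3581]
eef_rot: [-0.001, -0.067, 0.998, 0.0]
wrist_force: [-0.7, -0.2, 0.2]
opening: 0.503
grasp_force: 0.0
```

```bash
python3 - <<'E'
from h import *
s=snap('scene','s6'); w=snap('wrist','w6'); print(w['obs']['wrist_force'],w['obs']['opening'])
cv2.imwrite('pics/c6.png',np.hstack([cv2.resize(s['img'][125:215,325:395,::-1],None,fx=5.5,fy=5.5,interpolation=2)[:480],cv2.resize(w['img'][100:340,220:420,::-1],None,fx=2,fy=2)]))
P=pts(s); hs=cv2.cvtColor(s['img'],cv2.COLOR_RGB2HSV)
m=(np.hypot(P[...,0]-.56,P[...,1]-.1355)<.045)&(hs[...,2]<70)&(P[...,2]>.19)&(P[...,2]<.25); print(m.sum(),P[m][:,2].min(),P[m][:,2].max(),np.median(P[m],0))
E
```

```text
[ 0.17731428  0.12021744 -1.20049139] 0.4976185063082581
146 0.19260886736935945 0.23432884918166053 [0.57061461 0.13088788 0.21776367]
```

View pics/c6.png

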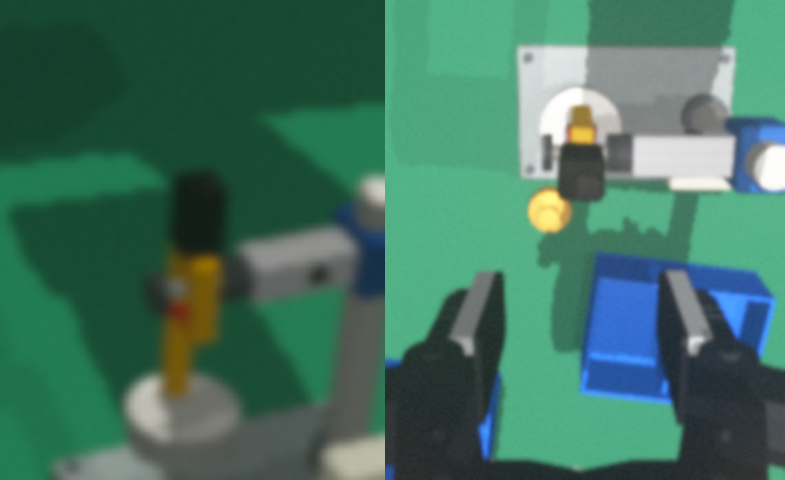

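The hanger hangs on the pin, with the red latch (crop 177,312) shut beneath the pin (177,290) and the gripper clear.

```bash
python3 -c "
from bench import ctrl
print(ctrl.hand_in())"
```

```text
the job is handed in; nothing more can be done
None
```

The hanger hangs freely on the tester's pin with its latch shut beneath it, the gripper is clear, and the job is handed in; by the wrist-force readings the tester never saw more than about 14 N, and nothing else on the bench was touched.

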